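Jack up the grinder's contact-wheel arm and hold it

TASK

Push the small jack along its rail until it clicks into the station under the tooling arm with the round, studded lift pad, so that its saddle is right under the pad. Then pump the jack's handle: one full stroke down and back up to bring the saddle against the pad, then press the handle down again as far as it goes to lift the arm, and finish holding the handle down with the arm up. Lift only that arm, only with the jack, and do not knock the other things on the bench about.

Things in the scene. Friction and masses are not known exactly. Their poses are not given: they have to be found in the camera images.
- post_top (a point): Top centre of the jack's push post: an upright steel rod 16 mm in diameter, 91 mm tall above the carriage plate, its top 130 mm above the bench. In the rail's axes it is 60 mm to the -y side of the saddle and 85 mm nearer the robot. At least 35 mm free space around it. Moving it along the rail slides the whole jack.
- jack (a joint): Position of the jack along the rail in m, 0 at the rail's -y end, growing towards +y, limit 0.385. Parked at the start between 0 and 0.055. The stations' detents are at 0.145, 0.255 and 0.365: a spring ball drops between two round pins there and pulls the jack in from up to 5 mm off. Sliding takes about 2 N, getting into or out of a detent 5 to 8 N.
- rail: Steel rail 500 mm long on a base plate 130 mm wide and 10 mm thick, lying crosswise in front of the robot. Origin on the bench, right under the line along which the saddle travels; x points away from the robot, y along the rail to the left, z up. At carriage value q the saddle is at y = q - 0.235 in this frame, x = 0.
- saddle_top (a point): Centre of the top face of the jack's saddle, a steel disc 32 mm in diameter on the ram of the small grey jack; 100 mm above the bench when the ram is down.
- ram_height (a joint): Height in m of the ram and saddle above its lowest place, 0 to 0.036. Unloaded, the saddle stays at the height it was pumped to. Under a tooling arm's weight it sinks as the handle rises, until the arm is back on its rest, and stays there against the pad: the arm is up only while the handle is held down.
- saddle: The saddle disc and ram themselves; origin at the centre of the top face.
- handle_grip (a point): Top of the middle of the pump handle's cross grip: a rubber bar 20 mm thick and 80 mm long, parallel to the rail, at the robot's end of the handle. In the rail's axes it lies straight towards the robot from the saddle, 182 mm away with the handle up, about 190 mm with it down. 145 mm above the bench with the handle up, 57 mm with it fully down.
- handle_angle (a joint): Angle of the pump handle in rad: 0 up (sprung home, rising 0.35 rad above level towards the robot), 0.55 fully down (0.20 below level). Its axis is parallel to the rail, 80 mm above the bench, 32 mm from the saddle's centre on the robot's side; the cross grip's centre is 160 mm from it. Pressing takes 3 to 8 N at the grip; let go, it springs back up.
- pump_handle: The handle itself, a steel rod 14 mm in diameter with the rubber cross grip; origin on its hinge axis. A full stroke raises the ram about 19 mm through a ratchet of 6 mm steps; let the handle right up between strokes. The first stroke mostly takes up the 12 mm gap under the pad, the second lifts the arm properly.
- nose_wheel (a point): The marked lift point: centre of the underside of the round lift pad (steel disc 44 mm in diameter, 12 mm thick, a 14 mm tall stud upright on its middle) at the nose of the grinder tooling arm that carries the one large black-tyred wheel (84 mm in diameter). 112 mm above the bench at rest, right over one of the three stations, any of them.
- tool_arm_wheel: That tooling arm itself, a steel bar 28 mm wide and 12 mm thick with the lift pad at its nose; origin at the lift point, x towards its hinge, 240 mm away at the far end. About 0.9 kg; 5 to 6 N at the pad lift it. The second stroke lifts the pad about 20 mm.
- nose_platen (a point): Underside of the bare square nose (28 mm wide, no pad) of the neighbouring tooling arm that carries an upright flat plate, over another station; 112 mm above the bench at rest. To be left down on its rest.
- nose_small (a point): Underside of the bare square nose (28 mm wide, no pad) of the neighbouring tooling arm that carries two small bare metal wheels, over another station; 112 mm above the bench at rest. To be left down on its rest.
- blank: Bystander: steel knife blank, 180 x 30 x 5 mm, flat on the bench. Origin under its middle.
- scale: Bystander: dark wooden handle scale, 120 x 36 x 11 mm.
- hose_ring: Bystander: orange ring, 104 mm in diameter, 22 mm high.
- block: Bystander: upright metal grinding block, 50 x 55 x 85 mm.
- bin: Bystander: blue open bin, 150 x 100 x 75 mm.
- wrench: Bystander: wrench lying on the bench.
- jar: Bystander: amber jar, 64 mm in diameter, 85 mm high.
- spare_wheel: Bystander: spare rubber wheel lying flat between the tooling arms, 48 mm in diameter, 26 mm high.

How it is judged:
On the way, in this order (a step that is already met when the one before it is completed fails the run):
1. the jack stands still with its saddle, still low, under the lift pad (horizontal distance between saddle_top and nose_wheel below 0.008 m and value of joint ram_height below 0.008 m and velocity of joint jack between -0.01 and 0.01 m/s), for 0.2 s.
2. after a stroke the saddle stands up near the pad with the handle back up (horizontal distance between saddle_top and nose_wheel below 0.008 m and value of joint ram_height above 0.0095 m and value of joint handle_angle below 0.2 rad), for 0.05 s.
At the end, for the whole second after the job is handed in: Saddle within 8 mm of the lift point (from above), pressing on the arm with over 2 N; that arm raised more than 12 mm at the pad (underside over 124 mm above the bench); handle beyond 0.42 rad, pressed by the robot with over 1.5 N; the robot does not touch the tooling arm (horizontal distance between saddle_top and nose_wheel below 0.008 m and height (world z) of nose_wheel above 0.124 m and value of joint handle_angle above 0.42 rad and contact force between saddle and tool_arm_wheel above 2 N and contact force between any of the fingers, the arm and pump_handle above 1.5 N and contact force between each of the arm, the fingers and tool_arm_wheel below 0.3 N); the arm keeps its last pose, push and grip.
It fails at once if a neighbouring tooling arm is lifted (height (world z) of any of nose_platen, nose_small above 0.117 m).
It fails at once if the robot lifts the arm itself (contact force between any of the arm, the fingers and tool_arm_wheel above 5 N).
It fails at once if a bystander is knocked about (moved more than 40 mm) (distance of any of blank, scale, hose_ring, block, bin, wrench, jar, spare_wheel from where it was at the start of the episode above 0.04 m).
It also fails if it takes over 58 s, if anything falls off the work surface, if the arm or the gripper's body presses on something with over 40 N, if the wrist force passes 120 N, or if a joint passes its speed limit or range.

ROBOT

A 6-joint arm with a two-finger parallel gripper is mounted at the origin on the work surface. World frame = base frame: x ahead of the robot, y to its left, z up, the work surface at z = 0. Lengths are in m, angles in rad, forces in N, time in s.
With the tool pointing down it reaches from about 0.275 to 0.775 m from the base axis. Payload 14.6 kg.
Tool frame: the origin (TCP) lies on the mounting face of the last link; the fingertips stand 173 mm ahead of it and the grasp point (between the pads) lies 155 mm ahead of it; z points along the fingers, y is the line along which they close (so a half turn about z gives the same grasp; the last joint's range is limited). The gripper opens to 85 mm and grips with 20 to 120 N. Pads are 22 mm wide; open, the fingers measure 114 mm over their backs; the gripper's body (76 mm by 85 mm) begins 54 mm behind the grasp point. The pads swing forward as they close: fully open they stand 13 mm farther back than shut.
Start: joints at [-1.269, 0.263, -0.048, 1.259, 0, 1.415], TCP at [0.232, -0.471, 0.405] pointing down, gripper open.
Joint ranges: [-2.65, 2.65], [-0.89, 1.7], [-1.18, 1.37], [-2.13, 2.11], [-1.35, 1.29], [-3.14, 3.14]. Speed limits (rad/s): [1.89, 1.89, 2.57, 2.79, 3.14, 3.14].

INTERFACE

Orientations are given as a 3x3 rotation matrix whose columns are the frame's x, y, z axes.
In Python, from bench import * gives the robot as it stands.
- The arm moves only by the tool drive_tool, never from a script. Its argument "increments" is a list of rows, each a list of 2 entries, a list of its own where there are three numbers: the shift along the world's x, y, z in m, then the turn, a rotation vector about the world's x, y, z in rad. In form: [[[x, y, z], [wx, wy, wz]], ...]. A call has 1 to 5 rows; each row shifts and turns the commanded pose from where the row before left it; what a row does not reach is not made up. A row lasts 1/12 s, in which the tool goes at most 41.7 mm and 7.16 degrees, less where a joint would pass 70% of its speed; a pose out of reach is approached as far as the arm can. A call with a gripper value outside its range is refused whole. "claw" is the finger opening in m, from 0 to 0.0854, set as the call begins (left out, the last holds). The fingers move at their own pace and stop on an object; the grip force is fixed at half the most. Time passes only in rows, so rows that do not move let the fingers close. It gives the time, the measured TCP pose, the force, the opening and the grip force at its end, in the units of the state.
- state(): the state, without advancing time (a new reading comes with each control period).
- get_image(name): name is "scene" or "top" or "wrist"; returns the picture (400x640x3 uint8, red, green, blue); there is no depth.
- get_calibration(name): a dict with "camera_matrix" (3x3 intrinsics, pixels), "xyz" and "rotation" of the camera in the world. Camera axes: x right, y up, looking along -z (the intrinsics and any distortion apply to the point x, -y, -z); pixel columns grow to the right and rows downward; lengths in m; the calibration is good to about 2 mm. A picture is of the moment at which its call begins: read the wrist's pose just before it. get_calibration takes no time and is no camera call; for the wrist camera it gives the pose at the moment of the call.
- job_done(): hands the job in; it is judged then, once.
The state is a dict: "t": time; "joint_pos": joint angles; "qd": joint speeds; "joint_efforts": joint torques, N m; "tcp_pos": TCP position; "eef_rot": TCP orientation; "ft_force": force on the tool from outside, world axes, zero at the start; "torque": the same for the moment, N m; "grip_width": finger opening in m; "finger_force": force on a finger pad.
Only numpy, scipy, OpenCV 4.12 (cv2) and the standard library are available. Lean on these libraries where they do the work, as an engineer would, in place of code of your own. Each camera call takes 0.05 s, during which the arm holds its last target. There are 200 camera calls.

## Working session

There is one attempt and no reset: what is moved stays moved. The work goes in short steps, Python scripts to look and compute and a tool call to move; the robot and the scene stay as the last step left them, time stands still between calls to the robot, and variables do not carry over. Pictures are saved under pics/ and viewed, at most 10 in all, crops included, and the job is handed in when it is done.

Besides the shell and the picture viewer there is one more tool, called after "Call:" as a command line: name --argument value ..., lists and objects as JSON in quotes. drive_tool: Moves the arm, as the interface text tells. Its arguments: {"type":"object","properties":{"increments":{"type":"array"},"claw":{"type":"number"}},"required":["increments"]}

```bash
mkdir -p pics; python3 - <<'E'
from bench import *
import cv2
for n in ("scene","top"):
    im=get_image(n); cv2.imwrite(f"pics/{n}0.png",im[:,:,::-1]); c=get_calibration(n); print(n,c)
s=state();print(s["t"],s["tcp_pos"],s["eef_rot"])
E
```

```text
scene {'camera_matrix': array([[395.61717931,   0.        , 323.57071337],
       [  0.        , 395.61717931, 197.54535002],
       [  0.        ,   0.        ,   1.        ]]), 'xyz': array([ 1.02998403, -0.89074213,  0.85409262]), 'rotation': array([[ 0.8828673 , -0.28215856,  0.37540895],
       [ 0.4696073 ,  0.53686827, -0.70088619],
       [-0.00378411,  0.79508428,  0.60648716]])}
top {'camera_matrix': array([[373.20078389,   0.        , 318.47776249],
       [  0.        , 373.20078389, 196.5757044 ],
       [  0.        ,   0.        ,   1.        ]]), 'xyz': array([ 0.43018946, -0.03837166,  1.10258131]), 'rotation': array([[ 0.02729247,  0.98867686, -0.1475574 ],
       [-0.99944529,  0.02417036, -0.02291076],
       [-0.01908482,  0.14810084,  0.9887881 ]])}
0.1 [ 0.23153465 -0.47109945  0.40425859] [[ 8.97479176e-01  4.41056734e-01 -2.91409190e-04]
 [ 4.41056807e-01 -8.97478716e-01  9.20212821e-04]
 [ 1.44332516e-04 -9.54399851e-04 -9.99999534e-01]]
```

View pics/scene0.png

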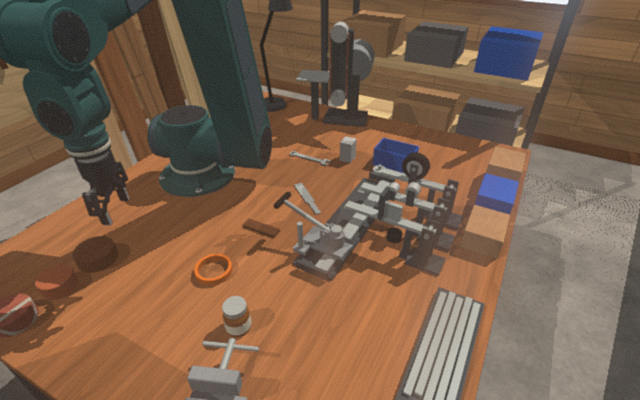

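View pics/top0.png

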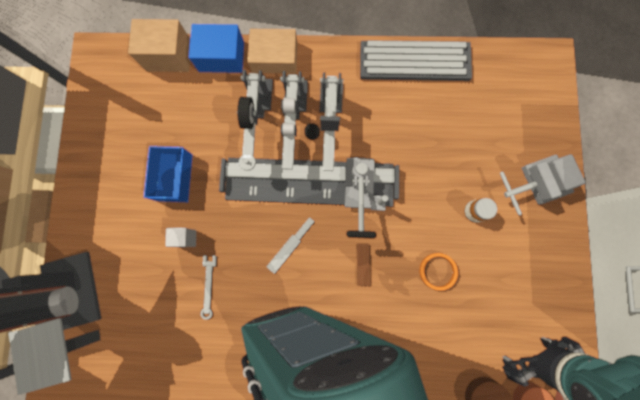

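The wheel arm with the round studded pad is the leftmost one, with its pad at about (248,161) in the top view. The jack is parked at the right, saddle about (362,168) and grip about (361,234). I'll zoom in on both views.

```bash
python3 - <<'E'
import cv2
a=cv2.imread("pics/top0.png")[140:250,210:410]; cv2.imwrite("pics/topc.png",cv2.resize(a,None,fx=4,fy=4,interpolation=cv2.INTER_CUBIC))
a=cv2.imread("pics/scene0.png")[145:280,260:460]; cv2.imwrite("pics/scenec.png",cv2.resize(a,None,fx=4,fy=4,interpolation=cv2.INTER_CUBIC))
E
```

```text
(no output)
```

View pics/topc.png

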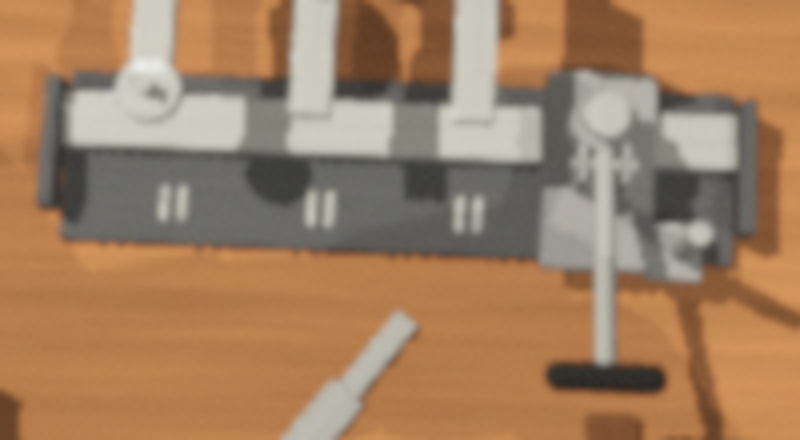

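View pics/scenec.png

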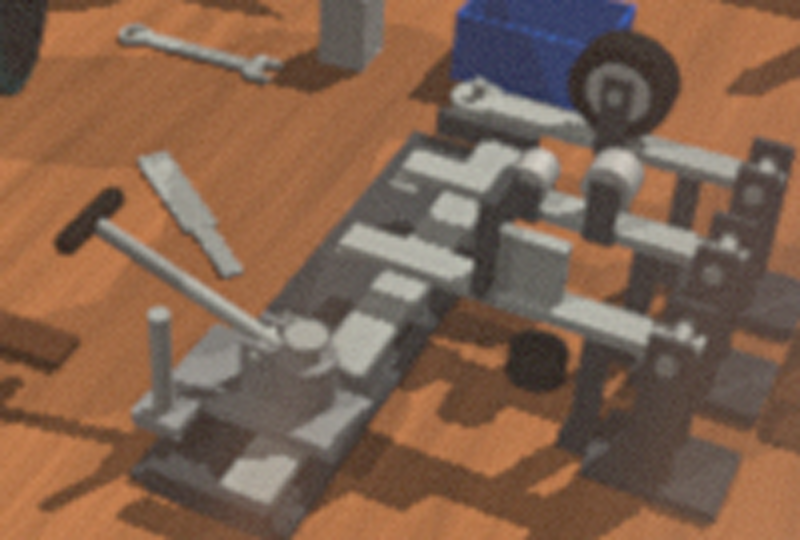

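Crop readings in the top view are pad (148,90), saddle (606,113), post top (701,234) and grip (606,377). In the scene crop the post top is (160,314), saddle (306,334), pad (475,92) and grip (90,219).

```bash
cat > h.py <<'E'
from bench import *
import numpy as np
def ray(n,u,v,c=None):
    c=c or get_calibration(n);K=c["camera_matrix"]
    d=np.array([(u-K[0,2])/K[0,0],-(v-K[1,2])/K[1,1],-1.]);return np.array(c["xyz"]),np.array(c["rotation"])@d
def onz(n,u,v,z,c=None):
    o,d=ray(n,u,v,c);return o+d*(z-o[2])/d[2]
E
python3 - <<'E'
from h import *
P={"pad":((148,90),(475,92),.124),"saddle":((606,113),(306,334),.1),"post":((701,234),(160,314),.13),"grip":((606,377),(90,219),.145)}
R={}
for k,(a,b,z) in P.items():
    p=onz("top",210+a[0]/4-.4,140+a[1]/4-.4,z);q=onz("scene",260+b[0]/4-.4,145+b[1]/4-.4,z);R[k]=p
    print(k,p.round(4),q.round(4))
d=R["pad"]-R["saddle"];print("d",d,np.hypot(*d[:2]),"yaw from rail",np.arctan2(-d[0],d[1]))
for y in (-.03,): pass
# rail yaw from base plate near edge crop px (62,240)-(540,258) z=.01
a=onz("top",210+62/4,140+240/4,.01);b=onz("top",210+540/4,140+258/4,.01);e=a-b;print("edge yaw",np.arctan2(-e[0],e[1]))
e=R["saddle"]-R["post"];print("post->saddle",e,"handle dir",R["grip"]-R["saddle"])
E
```

```text
pad [0.6655 0.1809 0.124 ] [0.6635 0.1861 0.124 ]
saddle [ 0.6623 -0.1298  0.1   ] [ 0.6624 -0.1296  0.1   ]
post [ 0.5755 -0.1902  0.13  ] [ 0.5778 -0.1885  0.13  ]
grip [ 0.4796 -0.1275  0.145 ] [ 0.4873 -0.1357  0.145 ]
d [0.00325136 0.31070911 0.024     ] 0.31072612477978767 yaw from rail -0.010463944890182753
edge yaw -0.013139036567542521
post->saddle [ 0.08674831  0.06030952 -0.03      ] handle dir [-0.18266112  0.00231108  0.045     ]
```

Call:
drive_tool --increments '[[[0.0138,0.0112,-0.002],[0,0,0.107]],[[0.0138,0.0112,-0.002],[0,0,0.107]],[[0.0138,0.0112,-0.002],[0,0,0.107]],[[0.0138,0.0112,-0.002],[0,0,0.107]],[[0.0138,0.0112,-0.002],[0,0,0.107]]]' --claw 0.05

```text
t: 0.52
tcp_pos: [0.3011, -0.4145, 0.3943]
eef_rot: [[0.543, 0.84, -0.0], [0.84, -0.543, 0.001], [0.0, -0.001, -1.0]]
ft_force: [0.2, 0.1, -0.1]
grip_width: 0.0501
finger_force: 0.0
```

Call:
drive_tool --increments '[[[0.0138,0.0112,-0.002],[0,0,0.107]],[[0.0138,0.0112,-0.002],[0,0,0.107]],[[0.0138,0.0112,-0.002],[0,0,0.107]],[[0.0138,0.0112,-0.002],[0,0,0.107]],[[0.0138,0.0112,-0.002],[0,0,0.107]]]'

```text
t: 0.93
tcp_pos: [0.3701, -0.3585, 0.3844]
eef_rot: [[0.039, 0.999, -0.0], [0.999, -0.039, 0.0], [0.0, -0.0, -1.0]]
ft_force: [0.7, -0.5, -0.1]
grip_width: 0.0499
finger_force: 0.0
```

Call:
drive_tool --increments '[[[0.0138,0.0112,-0.002],[0,0,0.107]],[[0.0138,0.0112,-0.002],[0,0,0.107]],[[0.0138,0.0112,-0.002],[0,0,0.107]],[[0.0138,0.0112,-0.002],[0,0,0.107]],[[0.0138,0.0112,-0.002],[0,0,0.107]]]'

```text
t: 1.35
tcp_pos: [0.4392, -0.3025, 0.3743]
eef_rot: [[-0.476, 0.879, -0.0], [0.879, 0.476, 0.0], [0.0, -0.0, -1.0]]
ft_force: [0.8, -0.1, 0.6]
grip_width: 0.0499
finger_force: 0.0
```

Call:
drive_tool --increments '[[[0.0138,0.0112,-0.002],[0,0,0.107]],[[0.0138,0.0112,-0.002],[0,0,0.107]],[[0.0138,0.0112,-0.002],[0,0,0.107]],[[0.0138,0.0112,-0.002],[0,0,0.107]],[[0.0138,0.0112,-0.002],[0,0,0.107]]]'

```text
t: 1.77
tcp_pos: [0.5081, -0.2465, 0.3643]
eef_rot: [[-0.858, 0.514, -0.001], [0.514, 0.858, 0.0], [0.001, 0.0, -1.0]]
ft_force: [-0.1, -0.2, -0.4]
grip_width: 0.0499
finger_force: 0.0
```

Call:
drive_tool --increments '[[[0.0138,0.0112,-0.002],[0,0,0.107]],[[0.0138,0.0112,-0.002],[0,0,0.107]],[[0.0138,0.0112,-0.002],[0,0,0.107]],[[0.0138,0.0112,-0.002],[0,0,0.107]],[[0.0138,0.0112,-0.002],[0,0,0.107]]]'

```text
t: 2.18
tcp_pos: [0.5772, -0.1905, 0.3542]
eef_rot: [[-1.0, 0.004, -0.001], [0.004, 1.0, 0.0], [0.001, 0.0, -1.0]]
ft_force: [0.1, -0.0, 0.8]
grip_width: 0.05
finger_force: 0.0
```

```bash
python3 - <<'E'
from h import *
import cv2
im=get_image("wrist")[:,:,::-1].copy();c=get_calibration("wrist");print(c["xyz"].round(3),c["rotation"].round(3));np.save("w1.npy",c,allow_pickle=True)
cv2.imwrite("pics/w1.png",im)
E
```

```text
[ 0.511 -0.19   0.324] [[-0.005 -0.963 -0.269]
 [ 1.    -0.005 -0.002]
 [ 0.001 -0.269  0.963]]
```

View pics/w1.png

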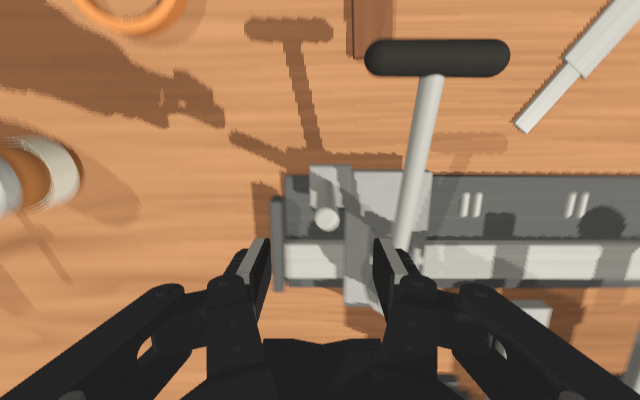

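The post top is at (327,220), between the fingers; grip bar centre is about (437,58).

```bash
python3 - <<'E'
from h import *
c=get_calibration("wrist");print(onz("wrist",327,220,.13,c),onz("wrist",437,58,.14,c)); print(c["camera_matrix"][0])
# rail strip edges: top-left/right of the plate near edge
a=onz("wrist",435,172,.01,c);b=onz("wrist",635,174,.01,c);print(np.arctan2(-(b-a)[0],(b-a)[1]))
E
```

```text
[ 0.5803467  -0.18583467  0.13      ] [ 0.48295139 -0.12700871  0.14      ]
[312.04961735   0.         321.46808903]
-0.005183711984411585
```

Call:
drive_tool --increments '[[[0.0005,0.0005,-0.0212],[0,0,0]],[[0.0005,0.0005,-0.0212],[0,0,0]],[[0.0005,0.0005,-0.0212],[0,0,0]],[[0.0005,0.0005,-0.0212],[0,0,0]],[[0,0,-0.0212],[0,0,0]]]'

```text
t: 2.65
tcp_pos: [0.5784, -0.189, 0.2475]
eef_rot: [[-1.0, 0.01, -0.0], [0.01, 1.0, 0.0], [0.0, 0.0, -1.0]]
ft_force: [0.4, 0.5, 0.1]
grip_width: 0.0501
finger_force: 0.0
```

Call:
drive_tool --increments '[[[0,0,0],[0,0,0]],[[0,0,0],[0,0,0]],[[0,0,0],[0,0,0]],[[0,0,0],[0,0,0]],[[0,0,0],[0,0,0]]]' --claw 0.02

```text
t: 3.07
tcp_pos: [0.5788, -0.1893, 0.2499]
eef_rot: [[-1.0, 0.01, 0.002], [0.01, 1.0, -0.001], [-0.002, -0.001, -1.0]]
ft_force: [-0.2, -0.1, 0.0]
grip_width: 0.0199
finger_force: 0.0
```

Call:
drive_tool --increments '[[[0,0.005,0],[0,0,0]],[[0,0.006,0],[0,0,0]],[[0,0.006,0],[0,0,0]],[[0,0.006,0],[0,0,0]],[[0,0.006,0],[0,0,0]]]'

```text
t: 3.48
tcp_pos: [0.5786, -0.1594, 0.2488]
eef_rot: [[-1.0, 0.01, 0.0], [0.01, 1.0, -0.0], [-0.0, -0.0, -1.0]]
ft_force: [0.9, -2.3, 1.1]
grip_width: 0.02
finger_force: 0.9
```

Call:
drive_tool --increments '[[[0.0001,0.01,0],[0,0,0]],[[0.0001,0.01,0],[0,0,0]],[[0.0001,0.01,0],[0,0,0]],[[0.0001,0.01,0],[0,0,0]],[[0.0001,0.01,0],[0,0,0]]]'

```text
t: 3.9
tcp_pos: [0.5791, -0.109, 0.2487]
eef_rot: [[-1.0, 0.01, 0.0], [0.01, 1.0, 0.0], [-0.0, 0.0, -1.0]]
ft_force: [1.5, -2.7, 0.2]
grip_width: 0.0202
finger_force: 1.0
```

Call:
drive_tool --increments '[[[0.0001,0.01,0],[0,0,0]],[[0.0001,0.01,0],[0,0,0]],[[0.0001,0.01,0],[0,0,0]],[[0.0001,0.01,0],[0,0,0]],[[0.0001,0.01,0],[0,0,0]]]'

```text
t: 4.32
tcp_pos: [0.5795, -0.0591, 0.2487]
eef_rot: [[-1.0, 0.01, -0.0], [0.01, 1.0, 0.0], [0.0, 0.0, -1.0]]
ft_force: [2.4, -1.9, 0.5]
grip_width: 0.0201
finger_force: 1.0
```

Call:
drive_tool --increments '[[[0.0001,0.01,0],[0,0,0]],[[0.0001,0.01,0],[0,0,0]],[[0.0001,0.01,0],[0,0,0]],[[0.0001,0.01,0],[0,0,0]],[[0.0001,0.01,0],[0,0,0]]]'

```text
t: 4.73
tcp_pos: [0.5801, -0.0092, 0.2487]
eef_rot: [[-1.0, 0.01, -0.0], [0.01, 1.0, -0.0], [0.0, -0.0, -1.0]]
ft_force: [0.1, -2.9, -0.3]
grip_width: 0.0197
finger_force: 1.0
```

Call:
drive_tool --increments '[[[0.0001,0.01,0],[0,0,0]],[[0.0001,0.01,0],[0,0,0]],[[0.0001,0.01,0],[0,0,0]],[[0.0001,0.01,0],[0,0,0]],[[0.0001,0.01,0],[0,0,0]]]'

```text
t: 5.15
tcp_pos: [0.5805, 0.0408, 0.2487]
eef_rot: [[-1.0, 0.01, -0.0], [0.01, 1.0, 0.0], [0.0, 0.0, -1.0]]
ft_force: [2.0, -2.3, -0.6]
grip_width: 0.0203
finger_force: 1.0
```

Call:
drive_tool --increments '[[[0.0001,0.01,0],[0,0,0]],[[0.0001,0.01,0],[0,0,0]],[[0.0001,0.01,0],[0,0,0]],[[0.0001,0.01,0],[0,0,0]],[[0.0001,0.01,0],[0,0,0]]]'

```text
t: 5.57
tcp_pos: [0.581, 0.0908, 0.2487]
eef_rot: [[-1.0, 0.01, 0.0], [0.01, 1.0, 0.0], [-0.0, 0.0, -1.0]]
ft_force: [1.8, -2.6, 0.5]
grip_width: 0.0205
finger_force: 1.0
```

Call:
drive_tool --increments '[[[0,0.005,0],[0,0,0]],[[0,0.005,0],[0,0,0]],[[0,0.003,0],[0,0,0]],[[0,0.003,0],[0,0,0]],[[0,0.003,0],[0,0,0]]]'

```text
t: 5.98
tcp_pos: [0.581, 0.1089, 0.2486]
eef_rot: [[-1.0, 0.01, -0.0], [0.01, 1.0, -0.0], [0.0, -0.0, -1.0]]
ft_force: [-0.6, -1.4, 0.1]
grip_width: 0.0199
finger_force: 0.8
```

Call:
drive_tool --increments '[[[0,0.002,0],[0,0,0]],[[0,0.002,0],[0,0,0]],[[0,0.002,0],[0,0,0]]]'

```text
t: 6.23
tcp_pos: [0.581, 0.1146, 0.2486]
eef_rot: [[-1.0, 0.01, -0.0], [0.01, 1.0, -0.001], [0.0, -0.001, -1.0]]
ft_force: [-0.4, -14.0, -0.3]
grip_width: 0.0197
finger_force: 7.1
```

Call:
drive_tool --increments '[[[0,0.001,0],[0,0,0]],[[0,0.001,0],[0,0,0]]]'

```text
t: 6.4
tcp_pos: [0.5811, 0.1159, 0.2486]
eef_rot: [[-1.0, 0.011, -0.0], [0.011, 1.0, -0.003], [0.0, -0.003, -1.0]]
ft_force: [0.0, -12.7, -0.6]
grip_width: 0.0204
finger_force: 6.1
```

Call:
drive_tool --increments '[[[0,0.001,0],[0,0,0]],[[0,0.001,0],[0,0,0]]]'

```text
t: 6.57
tcp_pos: [0.5811, 0.1181, 0.2486]
eef_rot: [[-1.0, 0.011, -0.0], [0.011, 1.0, -0.002], [0.0, -0.002, -1.0]]
ft_force: [-0.5, -7.1, -1.0]
grip_width: 0.02
finger_force: 4.1
```

Call:
drive_tool --increments '[[[0,0.001,0],[0,0,0]],[[0,0.001,0],[0,0,0]]]'

```text
t: 6.73
tcp_pos: [0.5811, 0.1204, 0.2486]
eef_rot: [[-1.0, 0.011, -0.0], [0.011, 1.0, -0.001], [0.0, -0.001, -1.0]]
ft_force: [1.1, -3.9, -0.7]
grip_width: 0.0202
finger_force: 2.2
```

Call:
drive_tool --increments '[[[0,0.001,0],[0,0,0]],[[0,0.001,0],[0,0,0]]]'

```text
t: 6.9
tcp_pos: [0.5811, 0.1227, 0.2486]
eef_rot: [[-1.0, 0.01, 0.0], [0.01, 1.0, -0.0], [-0.0, -0.0, -1.0]]
ft_force: [-0.1, -1.5, -1.1]
grip_width: 0.0201
finger_force: 1.0
```

Call:
drive_tool --increments '[[[0,0.001,0],[0,0,0]],[[0,0,0],[0,0,0]]]'

```text
t: 7.07
tcp_pos: [0.5811, 0.1241, 0.2487]
eef_rot: [[-1.0, 0.01, 0.0], [0.01, 1.0, 0.001], [-0.0, 0.001, -1.0]]
ft_force: [-0.8, 0.2, 0.1]
grip_width: 0.02
finger_force: 0.0
```

Call:
drive_tool --increments '[[[0,0,0],[0,0,0]],[[0,0,0],[0,0,0]],[[0,0,0],[0,0,0]]]' --claw 0.045

```text
t: 7.32
tcp_pos: [0.581, 0.1239, 0.2487]
eef_rot: [[-1.0, 0.01, 0.0], [0.01, 1.0, 0.0], [-0.0, 0.0, -1.0]]
ft_force: [-0.3, -0.1, 0.3]
grip_width: 0.0451
finger_force: 0.0
```

Call:
drive_tool --increments '[[[0,0,0.02],[0,0,0]],[[0,0,0.025],[0,0,0]],[[0,0,0.025],[0,0,0]],[[0,0,0.025],[0,0,0]],[[0,0,0.02],[0,0,0]]]'

```text
t: 7.73
tcp_pos: [0.581, 0.1238, 0.3656]
eef_rot: [[-1.0, 0.01, 0.001], [0.01, 1.0, 0.0], [-0.001, 0.0, -1.0]]
ft_force: [-0.3, 0.1, 0.1]
grip_width: 0.0451
finger_force: 0.0
```

```bash
python3 - <<'E'
from h import *
import cv2
c=get_calibration("wrist");im=get_image("wrist")[:,:,::-1];cv2.imwrite("pics/w2.png",im);np.save("w2.npy",c,allow_pickle=True)
t=get_image("top")[140:250,210:410,::-1];cv2.imwrite("pics/top2.png",cv2.resize(t,None,fx=4,fy=4,interpolation=cv2.INTER_CUBIC));print(state()["tcp_pos"])
E
```

```text
[0.58153354 0.12390915 0.36689569]
```

View pics/w2.png

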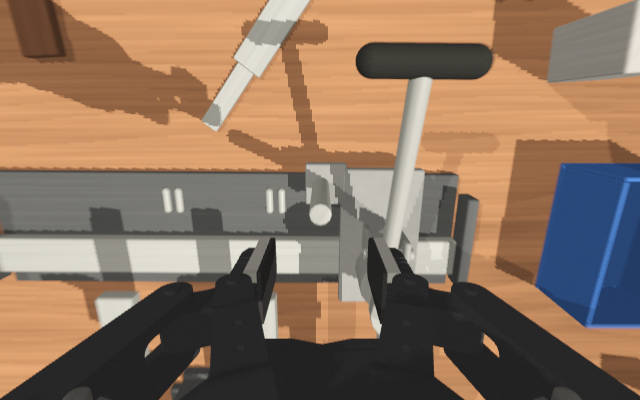

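View pics/top2.png

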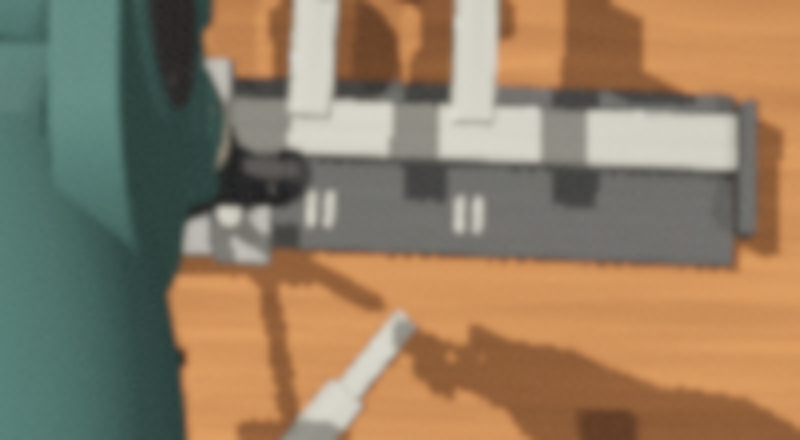

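Post top is at (320,214) and grip bar centre at (424,60). The carriage covers the third station's pins.

```bash
python3 - <<'E'
from h import *
c=get_calibration("wrist")
print("post",onz("wrist",320,214,.13,c),"grip",onz("wrist",424,60,.14,c))
for u,v in((173,201),(276,201)): print("pins",onz("wrist",u,v,.012,c))
p=lambda x,y:onz("top",210+x/4-.4,140+y/4-.4,.012)
print([p(*q).round(4) for q in((173,203),(320,209),(469,214))])
print("post top view",onz("top",210+229/4-.4,140+216/4-.4,.13),state()["joint_pos"].round(2) if hasattr(state()["joint_pos"],"round") else state()["joint_pos"])
E
```

```text
post [0.58462598 0.12219454 0.13      ] grip [0.48695391 0.18400331 0.14      ]
pins [ 0.60844404 -0.03824126  0.012     ]
pins [0.60953109 0.07363794 0.012     ]
[array([0.6069, 0.1825, 0.012 ]), array([0.605 , 0.0729, 0.012 ]), array([ 0.6039, -0.0376,  0.012 ])]
post top view [0.5799473  0.12096372 0.13      ] [0.07 0.39 0.05 1.22 0.   0.08]
```

Call:
drive_tool --increments '[[[-0.0194,0.012,0],[0,0,0]],[[-0.0194,0.012,0],[0,0,0]],[[-0.0194,0.012,0],[0,0,0]],[[-0.0194,0.012,-0.01],[0,0,0]],[[-0.0194,0.012,-0.01],[0,0,0]]]' --claw 0

```text
t: 8.25
tcp_pos: [0.4831, 0.1842, 0.3431]
eef_rot: [[-1.0, 0.01, 0.0], [0.01, 1.0, 0.0], [-0.0, 0.0, -1.0]]
ft_force: [-0.1, 1.0, 0.2]
grip_width: -0.0001
finger_force: 0.0
```

Call:
drive_tool --increments '[[[0,0,-0.008],[0,0,0]],[[0,0,-0.008],[0,0,0]],[[0,0,-0.005],[0,0,0]],[[0,0,-0.003],[0,0,0]],[[0,0,-0.002],[0,0,0]]]'

```text
t: 8.67
tcp_pos: [0.4845, 0.1834, 0.3172]
eef_rot: [[-1.0, 0.011, -0.001], [0.011, 1.0, -0.0], [0.001, -0.0, -1.0]]
ft_force: [-4.3, -0.0, 5.6]
grip_width: 0.0
finger_force: 2.7
```

Call:
drive_tool --increments '[[[-0.0018,0,-0.006],[0,0,0]],[[-0.0016,0,-0.006],[0,0,0]],[[-0.0014,0,-0.006],[0,0,0]],[[-0.0012,0,-0.006],[0,0,0]],[[-0.001,0,-0.006],[0,0,0]]]'

```text
t: 9.08
tcp_pos: [0.4772, 0.1836, 0.2877]
eef_rot: [[-1.0, 0.01, -0.0], [0.01, 1.0, 0.0], [0.0, 0.0, -1.0]]
ft_force: [-3.3, 0.1, 6.8]
grip_width: 0.0
finger_force: 3.3
```

Call:
drive_tool --increments '[[[-0.0008,0,-0.006],[0,0,0]],[[-0.0006,0,-0.006],[0,0,0]],[[-0.0004,0,-0.006],[0,0,0]],[[-0.0002,0,-0.006],[0,0,0]],[[0,0,-0.006],[0,0,0]]]'

```text
t: 9.5
tcp_pos: [0.4752, 0.1835, 0.2576]
eef_rot: [[-1.0, 0.01, -0.0], [0.01, 1.0, 0.0], [0.0, 0.0, -1.0]]
ft_force: [-6.2, 1.1, 7.8]
grip_width: -0.0
finger_force: 3.8
```

Call:
drive_tool --increments '[[[0.0002,0,-0.006],[0,0,0]],[[0.0006,0,-0.006],[0,0,0]],[[0.0008,0,-0.006],[0,0,0]],[[0.001,0,-0.005],[0,0,0]],[[0,0,-0.002],[0,0,0]]]'

```text
t: 9.92
tcp_pos: [0.478, 0.1835, 0.2323]
eef_rot: [[-1.0, 0.01, -0.001], [0.01, 1.0, 0.0], [0.001, 0.0, -1.0]]
ft_force: [-3.4, -0.2, 7.3]
grip_width: -0.0002
finger_force: 3.8
```

Call:
drive_tool --increments '[[[0,0,-0.001],[0,0,0]],[[0,0,-0.001],[0,0,0]],[[0,0,-0.001],[0,0,0]]]'

```text
t: 10.17
tcp_pos: [0.4781, 0.1836, 0.2304]
eef_rot: [[-1.0, 0.01, 0.001], [0.01, 1.0, 0.0], [-0.001, 0.0, -1.0]]
ft_force: [-8.4, -0.8, 25.6]
grip_width: 0.0001
finger_force: 13.1
```

Call:
drive_tool --increments '[[[-0.0005,0,0.006],[0,0,0]],[[-0.001,0,0.006],[0,0,0]],[[-0.0008,0,0.006],[0,0,0]],[[-0.0004,0,0.006],[0,0,0]],[[0,0,0.006],[0,0,0]]]'

```text
t: 10.58
tcp_pos: [0.4761, 0.1836, 0.2606]
eef_rot: [[-1.0, 0.011, 0.002], [0.011, 1.0, 0.0], [-0.002, 0.0, -1.0]]
ft_force: [3.8, -1.3, 4.6]
grip_width: -0.0002
finger_force: 2.4
```

Call:
drive_tool --increments '[[[0.0002,0,0.006],[0,0,0]],[[0.0004,0,0.006],[0,0,0]],[[0.0006,0,0.006],[0,0,0]],[[0.0008,0,0.006],[0,0,0]],[[0.001,0,0.006],[0,0,0]]]'

```text
t: 11.0
tcp_pos: [0.4781, 0.1838, 0.2902]
eef_rot: [[-1.0, 0.01, 0.0], [0.01, 1.0, -0.0], [-0.0, -0.0, -1.0]]
ft_force: [2.9, -0.1, 2.9]
grip_width: 0.0001
finger_force: 1.6
```

Call:
drive_tool --increments '[[[0.001,0,0.006],[0,0,0]],[[0.0012,0,0.006],[0,0,0]],[[0.0014,0,0.006],[0,0,0]],[[0.0016,0,0.006],[0,0,0]],[[0.0018,0,0.006],[0,0,0]]]'

```text
t: 11.42
tcp_pos: [0.485, 0.1838, 0.3201]
eef_rot: [[-1.0, 0.01, -0.0], [0.01, 1.0, -0.0], [0.0, -0.0, -1.0]]
ft_force: [0.6, 0.5, -0.0]
grip_width: -0.0003
finger_force: 0.0
```

Call:
drive_tool --increments '[[[0,0,0.006],[0,0,0]],[[0,0,0.004],[0,0,0]],[[0,0,0],[0,0,0]],[[0,0,0],[0,0,0]],[[0,0,0],[0,0,0]]]'

```text
t: 11.83
tcp_pos: [0.4847, 0.1838, 0.3294]
eef_rot: [[-1.0, 0.01, -0.001], [0.01, 1.0, -0.0], [0.001, -0.0, -1.0]]
ft_force: [-0.1, -0.8, 0.3]
grip_width: 0.0002
finger_force: 0.0
```

```bash
python3 - <<'E'
from h import *
import cv2
s=get_image("scene")[130:270,280:480,::-1];cv2.imwrite("pics/s3.png",cv2.resize(s,None,fx=4,fy=4,interpolation=cv2.INTER_CUBIC))
E
```

```text
(no output)
```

View pics/s3.png

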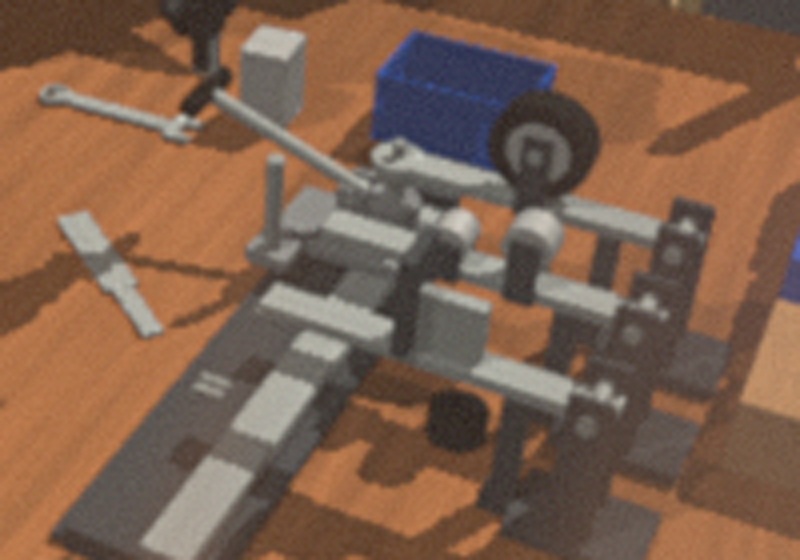

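The jack stands under the wheel arm's pad, crop (397,155), with the handle back up and fingertips just above the grip at (205,85). Now the second stroke.

Call:
drive_tool --increments '[[[0,0,-0.005],[0,0,0]],[[0,0,-0.005],[0,0,0]],[[-0.001,0,-0.005],[0,0,0]],[[-0.0018,0,-0.006],[0,0,0]],[[-0.0016,0,-0.006],[0,0,0]]]'

```text
t: 12.3
tcp_pos: [0.4799, 0.1838, 0.302]
eef_rot: [[-1.0, 0.01, -0.001], [0.01, 1.0, 0.0], [0.001, 0.0, -1.0]]
ft_force: [-6.3, 0.6, 8.0]
grip_width: 0.0002
finger_force: 4.2
```

Call:
drive_tool --increments '[[[-0.0014,0,-0.006],[0,0,0]],[[-0.0012,0,-0.006],[0,0,0]],[[-0.001,0,-0.006],[0,0,0]],[[-0.0008,0,-0.006],[0,0,0]],[[-0.0006,0,-0.006],[0,0,0]]]'

```text
t: 12.72
tcp_pos: [0.4748, 0.1838, 0.272]
eef_rot: [[-1.0, 0.01, -0.001], [0.01, 1.0, 0.0], [0.001, 0.0, -1.0]]
ft_force: [-5.4, 0.4, 8.6]
grip_width: 0.0001
finger_force: 3.9
```

Call:
drive_tool --increments '[[[-0.0004,0,-0.006],[0,0,0]],[[-0.0002,0,-0.006],[0,0,0]],[[0,0,-0.006],[0,0,0]],[[0.0002,0,-0.006],[0,0,0]],[[0.0004,0,-0.006],[0,0,0]]]'

```text
t: 13.13
tcp_pos: [0.4748, 0.1838, 0.242]
eef_rot: [[-1.0, 0.01, -0.002], [0.01, 1.0, 0.0], [0.002, 0.0, -1.0]]
ft_force: [-5.3, -0.6, 7.8]
grip_width: -0.0003
finger_force: 3.9
```

Call:
drive_tool --increments '[[[0.0008,0,-0.006],[0,0,0]],[[0.001,0,-0.005],[0,0,0]],[[0,0,-0.001],[0,0,0]],[[0,0,0],[0,0,0]]]'

```text
t: 13.47
tcp_pos: [0.4765, 0.1838, 0.2306]
eef_rot: [[-1.0, 0.01, -0.001], [0.01, 1.0, 0.0], [0.001, 0.0, -1.0]]
ft_force: [-9.0, -1.0, 21.6]
grip_width: -0.0001
finger_force: 10.1
```

```bash
python3 - <<'E'
from h import *
import cv2
s=get_image("scene")[130:270,280:480,::-1];cv2.imwrite("pics/s4.png",cv2.resize(s,None,fx=4,fy=4,interpolation=cv2.INTER_CUBIC))
print(state()["ft_force"])
E
```

```text
[-8.44938955 -0.25166685 18.41895263]
```

View pics/s4.png

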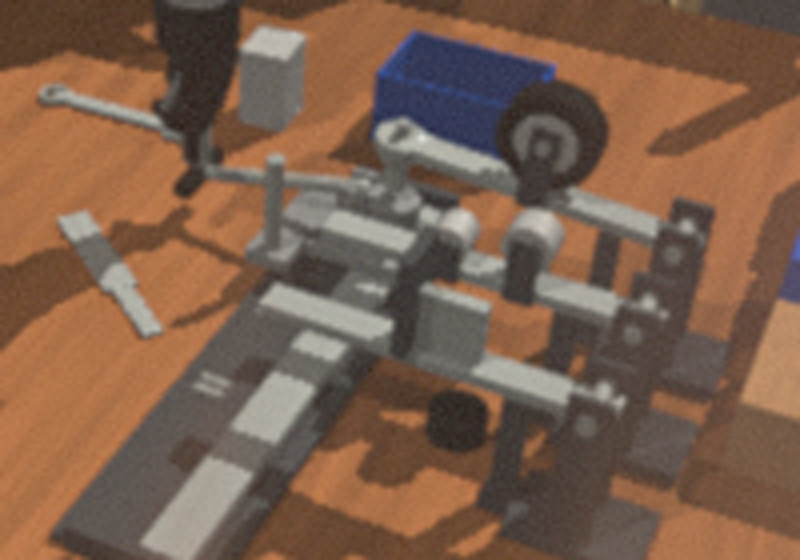

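The handle is down and the pad has risen from row 155 to about row 135, with the ram visible under it. The neighbouring arms haven't moved, so I'm handing in.

```bash
python3 -c "
from bench import *
print(job_done())"
```

```text
the job is handed in; nothing more can be done
None
```

The jack clicked in under the wheel arm's pad, and after one full stroke and a second press the handle is held down with that arm up; I handed the job in, but no verdict came back.

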